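# Hang the black iron bracket on the peg stand

### The job

Pick up the black iron bracket and hang it by its eye on the brass peg of the wooden stand, so that it hangs freely and at rest about half-way along the peg. Leave the pale galvanised bracket of the same shape standing where it is.

Things in the scene. Friction and masses are not known exactly. Their poses are not given: they have to be found in the camera images.
- iron_bracket_mid (a point): Black iron T-bracket, 0.3-0.55 kg, to be hung; stands on a foot 60 (x) by 52 (y) by 8 mm high. From the foot's middle rises a plate 52 wide (y), 8 thick (x), top 130 mm above the underside, with a round 36 mm eye through it along x, 100 mm up. Point: half-way up, 65 mm above the underside; z up. Same after a half turn about z. Edges 52 mm apart can be gripped from above beside the eye.
- iron_bracket_eye (a point): Centre of the eye (36 mm hole, axis along x) of the black iron bracket, 35 mm above point iron_bracket_mid; same axes.
- zinc_bracket_mid (a point): Pale galvanised bracket, same shape and size, a bystander that stays where it is. Point half-way up, 65 mm above its underside; same axes as the black one.
- peg_mid (a point): Middle of the 10 mm brass peg (on its axis) of a fixed wooden stand, 172 mm above the bench. Stand axes: z up; the peg points to -x (robot) and rises 8 deg; its end is 53 mm along -x, its root 48 mm along +x. Post 24 mm square, axis at x +60, top 12 mm above this point. Base board 12 mm thick, x -25 to 105, y -75 to 75 mm. A hung bracket's eye centre is 13 mm below the peg axis.
Not all that is in view belongs to the job. Of the things like the part that bears iron_bracket_mid, leave any that is blue; of the rest the smaller one is meant. Leave any red look-alike of the part that bears peg_mid alone.

How it is judged:
At the end, for the whole second after the job is handed in: The black bracket hangs at rest (below 0.03 m/s) with the peg through its eye: eye centre within 35 mm of the peg's middle along the stand's x, within 12 mm sideways, 4 to 22 mm below it, and the bracket within 0.3 rad of upright (x of iron_bracket_eye in the frame of peg_mid between -0.035 and 0.035 m and y of iron_bracket_eye in the frame of peg_mid between -0.012 and 0.012 m and z of iron_bracket_eye in the frame of peg_mid between -0.022 and -0.004 m and angle between iron_bracket_mid's own z axis and vertical below 0.3 rad and linear speed of iron_bracket below 0.03 m/s); the robot touches nothing.
It fails at once if the galvanised bracket is moved by more than 20 mm (distance of zinc_bracket_mid from where it was at the start of the episode above 0.02 m).
It also fails if it takes over 37 s, if anything falls off the work surface, if the arm or the gripper's body presses on something with over 40 N, if the wrist force passes 120 N, or if a joint passes its speed limit or range.

### The arm

A 6-joint arm with a two-finger parallel gripper is mounted at the origin on the work surface. World frame = base frame: x ahead of the robot, y to its left, z up, the work surface at z = 0. Lengths are in m, angles in rad, forces in N, time in s.
With the tool pointing down it reaches from about 0.35 to 0.85 m from the base axis. Payload 8.1 kg.
Tool frame: the origin (TCP) lies between the finger pads; the fingertips stand 19 mm ahead of it and the grasp point (between the pads) is the TCP (finger_overhang is the distance from the TCP to the fingertips, in m); z points along the fingers, y is the line along which they close (so a half turn about z gives the same grasp; the last joint's range is limited). The gripper opens to 85 mm and grips with 20 to 120 N. Pads are 22 mm wide; open, the fingers measure 114 mm over their backs; the gripper's body (76 mm by 85 mm) begins 54 mm behind the grasp point. The pads swing forward as they close: fully open they stand 13 mm farther back than shut.
Start: joints at [1.171, 0.13, 1.488, -0, 1.523, -0.085], TCP at [0.186, 0.571, 0.217] pointing down, gripper open.
Joint ranges: [-2.96, 2.96], [-0.89, 2.26], [0.02, 2.5], [-1.34, 4.48], [0, 2.73], [-2.66, 2.66]. Speed limits (rad/s): [2.39, 2.39, 2.79, 3.14, 3.14, 3.14].

### API

Orientations are given as a unit quaternion [x, y, z, w].
In Python, from station import observe, camera, get_calibration, finish_job, finger_overhang gives the robot as it stands. The module is installed in compiled form; this text tells all that it offers.
- The arm moves only by the shell command python3 -m handwheel 'ROWS' [OPENING]. ROWS is JSON, a list of rows, each a list of 2 entries, a list of its own where there are three numbers: the shift along the tool's x, y, z in mm, then the turn, a rotation vector about the tool's x, y, z in rad. A call has exactly 8 rows; each row shifts and turns the commanded pose from where the row before left it, along the tool's axes as they then stand; what a row does not reach is not made up. A row lasts 1/10 s, in which the tool goes at most 50 mm and 8.59 degrees, less where a joint would pass 70% of its speed; a pose out of reach is approached as far as the arm can. A call is refused whole if a number of a shift passes 50 or a number of a turn 0.15, either way. A call with a gripper value outside its range is refused whole. OPENING is the finger opening in mm, from 0 to 85.4, set as the call begins (- or left out, the last holds). The fingers move at their own pace and stop on an object; the grip force is fixed at half the most. Time passes only in rows, so rows that do not move let the fingers close, or fill a call up. It gives the time, the measured TCP pose, the force, the opening and the grip force at its end, in the units of the state.
- observe(): the state, without advancing time (a new reading comes with each control period).
- camera(name): name is "scene" or "top"; returns the picture (400x640x3 uint8, blue, green, red); there is no depth.
- get_calibration(name): a dict with "K" (3x3 intrinsics, pixels), "dist" ([k1, k2, p1, p2, k3] as OpenCV has them; the pictures are not rectified), "R" (3x3) and "t" (3): a world point X has camera coordinates R X + t. Camera axes: x right, y down, z forward; pixel columns grow to the right and rows downward; lengths in m; the calibration is good to about 2 mm. A picture is of the moment at which its call begins. get_calibration takes no time and is no camera call.
- finish_job(): hands the job in; it is judged then, once.
The state is a dict: "time_s": time; "q": joint angles; "joint_velocities": joint speeds; "effort": joint torques, N m; "position": TCP position; "tcp_rot": TCP orientation; "contact_force": force on the tool from outside, world axes, zero at the start; "wrist_torque": the same for the moment, N m; "finger_gap": finger opening in m; "grip_force": force on a finger pad.
Only numpy, scipy, OpenCV 4.12 (cv2) and the standard library are available. Lean on these libraries where they do the work, as an engineer would, in place of code of your own. Each camera call takes 0.05 s, during which the arm holds its last target. There are 200 camera calls.

## Working session

There is one attempt and no reset: what is moved stays moved. The work goes in short steps, Python scripts to look and compute and a shell command to move; the robot and the scene stay as the last step left them, time stands still between calls to the robot, and variables do not carry over. Pictures are saved under pics/ and viewed, at most 10 in all, crops included, and the job is handed in when it is done.

```bash
mkdir -p pics; python3 - <<'E'
from station import *
import cv2
for n in("scene","top"):
    cv2.imwrite(f"pics/{n}0.png",camera(n)); c=get_calibration(n); print(n,c)
s=observe();print(s['time_s'],s['position'],s['tcp_rot'],s['finger_gap'],finger_overhang)
E
```

```text
scene {'K': array([[494.70096382,   0.        , 317.50705317],
       [  0.        , 494.70096382, 191.50730306],
       [  0.        ,   0.        ,   1.        ]]), 'dist': array([-0.12472542,  0.        ,  0.        ,  0.        ,  0.        ]), 'R': array([[-0.28023547,  0.9598885 ,  0.00906347],
       [ 0.77278832,  0.23119323, -0.5910566 ],
       [-0.56944385, -0.15863088, -0.80657916]]), 't': array([ 0.1255215 , -0.23392883,  1.37180163])}
top {'K': array([[457.90339341,   0.        , 316.22526592],
       [  0.        , 457.90339341, 203.62028762],
       [  0.        ,   0.        ,   1.        ]]), 'dist': array([-0.11421884,  0.        ,  0.        ,  0.        ,  0.        ]), 'R': array([[-0.01651076, -0.99984336,  0.0063758 ],
       [-0.99810903,  0.01610384, -0.05932145],
       [ 0.05920948, -0.00734319, -0.99821857]]), 't': array([0.00412594, 0.43646608, 1.30773534])}
0.1 [0.18555417 0.57005206 0.2159577 ] [ 1.56751610e-01  9.87637720e-01 -7.95437016e-04 -1.84684194e-04] 0.0853283636991053 0.019
```

View pics/scene0.png

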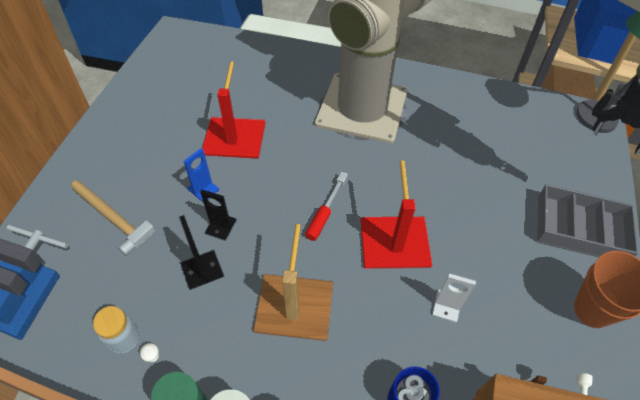

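View pics/top0.png

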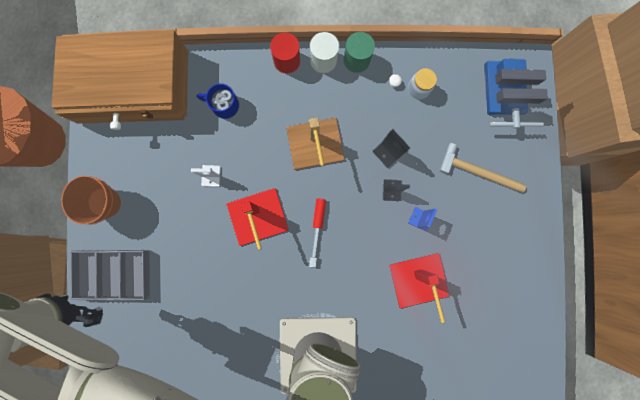

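The scene view shows two black brackets, at about (217,215) and (202,260, the larger), a blue one at (200,175), and the wooden stand at (292,300). In the top view the small black bracket is at (395,189), the large one at (391,148) and the wooden stand at (316,143). Next I'll enlarge these areas.

```bash
python3 - <<'E'
import cv2,numpy as np
a=cv2.imread("pics/scene0.png");b=cv2.imread("pics/top0.png")
def up(i,x,y,w,h,s=7):
    return cv2.resize(i[y:y+h,x:x+w],None,fx=s,fy=s,interpolation=cv2.INTER_CUBIC)
# left: brackets, right: stand
g=lambda i:np.clip(255*(i/255.)**.6,0,255).astype('uint8')
cv2.imwrite("pics/c1.png",g(np.hstack([up(a,185,180,56,70,7),up(b,375,165,56,70,7)])))
cv2.imwrite("pics/c2.png",np.hstack([up(a,250,215,90,130,4),up(b,275,105,90,130,4)]))
E
```

```text
(no output)
```

View pics/c1.png

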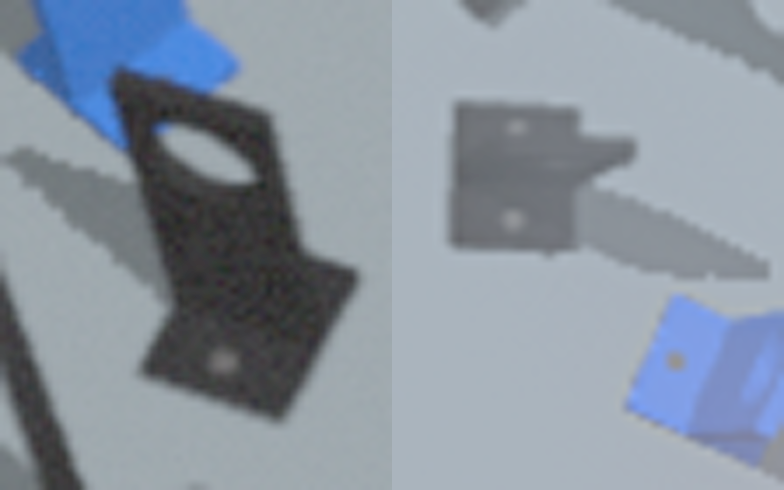

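View pics/c2.png

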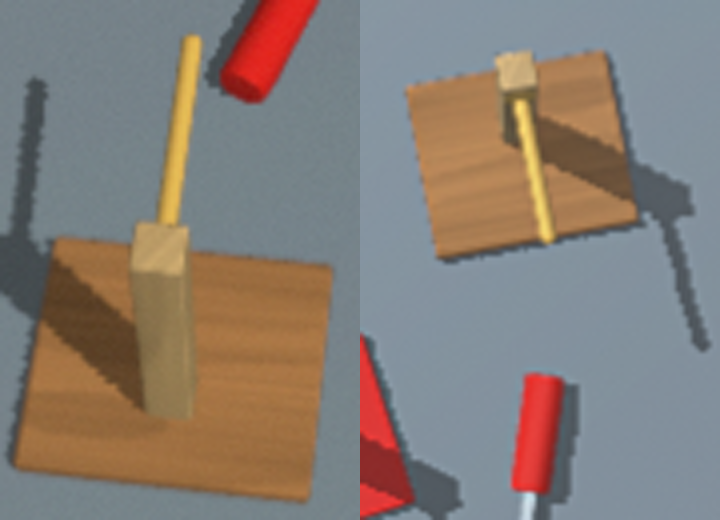

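The crops show the small black bracket with its foot nearly aligned to the world axes. In the top view its corners are at about (384,180), (402,180), (401,200) and (383,200). The peg tip is at about (322,165) in the top view and (298,224) in the scene view. Its root is at about (315,130) and (292,270).

```bash
cat > h.py <<'E'
from station import *
import cv2,numpy as np
C={n:get_calibration(n) for n in("scene","top")}
def ray(n,p):
    c=C[n];u=cv2.undistortPoints(np.array([[p]],float),c['K'],c['dist'])[0,0]
    return -c['R'].T@c['t'], c['R'].T@np.array([*u,1])
def plane(n,p,z):
    o,d=ray(n,p);return o+d*(z-o[2])/d[2]
def tri(ps,pt):
    (o,d),(a,e)=ray("scene",ps),ray("top",pt)
    k=np.linalg.lstsq(np.c_[d,-e],a-o,rcond=None)[0];p,q=o+k[0]*d,a+k[1]*e
    return (p+q)/2,np.linalg.norm(p-q)
def proj(n,X):
    c=C[n];return cv2.projectPoints(np.array(X,float).reshape(-1,3),cv2.Rodrigues(c['R'])[0],c['t'],c['K'],c['dist'])[0][:,0]
E
python3 - <<'E'
from h import *
np.set_printoptions(precision=4,suppress=True)
f=lambda p,o,s:((p[0]+.5)/s-.5+o[0],(p[1]+.5)/s-.5+o[1])
t1=lambda p:f((p[0]-392,p[1]),(375,165),7); s1=lambda p:f(p,(185,180),7)
t2=lambda p:f((p[0]-360,p[1]),(275,105),4); s2=lambda p:f(p,(250,215),4)
F=np.array([plane("top",t1(p),.008) for p in[(455,103),(578,105),(575,248),(450,247)]])
G=np.array([plane("scene",s1(p),.008) for p in[(140,375),(283,422),(358,275)]])
print("foot top",F,"mean",F.mean(0),"\nscene",G,"mid of diag",(G[0]+G[2])/2)
print("sizes",np.linalg.norm(np.diff(F,axis=0),axis=1),np.linalg.norm(np.diff(G,axis=0),axis=1))
for P in(F,G):
    e=P[1]-P[0]; print("yaw(-y edge)",np.degrees(np.arctan2(e[0],-e[1])))
B=np.array([plane("top",t2(p),.012) for p in[(408,88),(605,52),(637,220),(440,258)]])
print("board",B,B.mean(0),np.linalg.norm(np.diff(B,axis=0),axis=1))
tip,e1=tri(s2((191,38)),t2((548,240)));root,e2=tri(s2((170,222)),t2((520,100)))
print("peg",tip,e1,root,e2,np.linalg.norm(tip-root))
x=root-tip;print("peg yaw",np.degrees(np.arctan2(x[1],x[0])),"rise",np.degrees(np.arcsin(-x[2]/np.linalg.norm(x))))
x=(B[0]+B[1]-B[2]-B[3]);yw=np.arctan2(x[1],x[0]);print("board yaw",np.degrees(yw)," mid from board",B.mean(0)-.04*np.array([np.cos(yw),np.sin(yw),0]))
ps,pt=s1((118,68)),None
print("plate top corners scene@.130",plane("scene",s1((118,68)),.13),plane("scene",s1((270,112)),.13))
E
```

```text
foot top [[ 0.5047 -0.2005  0.008 ]
 [ 0.5031 -0.2521  0.008 ]
 [ 0.4434 -0.2491  0.008 ]
 [ 0.4446 -0.1968  0.008 ]] mean [ 0.4739 -0.2247  0.008 ] 
scene [[ 0.5063 -0.2506  0.008 ]
 [ 0.5092 -0.1991  0.008 ]
 [ 0.4496 -0.1968  0.008 ]] mid of diag [ 0.478  -0.2237  0.008 ]
sizes [0.0516 0.0598 0.0523] [0.0516 0.0596]
yaw(-y edge) -1.7180582249862555
yaw(-y edge) 176.86701064914251
board [[ 0.6635  0.0798  0.012 ]
 [ 0.6882 -0.0648  0.012 ]
 [ 0.5634 -0.0855  0.012 ]
 [ 0.5378  0.058   0.012 ]] [ 0.6132 -0.0031  0.012 ] [0.1467 0.1265 0.1458]
peg [ 0.5254 -0.0178  0.1804] 0.0014398758746246875 [ 0.617  -0.0002  0.1733] 0.0013382093715031645 0.09350106318343467
peg yaw 10.859805806053608 rise 4.35266431426591
board yaw 9.647616888733255  mid from board [ 0.5738 -0.0098  0.012 ]
plate top corners scene@.130 [ 0.4709 -0.2502  0.13  ] [ 0.4728 -0.1995  0.13  ]
```

```bash
python3 -m handwheel '[[[-15,-19,-20],[0,0,0]],[[-29,-37,-20],[0,0,0]],[[-29,-37,-20],[0,0,0]],[[-29,-37,0],[0,0,0]],[[-29,-37,0],[0,0,0]],[[-29,-37,0],[0,0,0]],[[-29,-37,0],[0,0,0]],[[-29,-37,0],[0,0,0]]]' 85
python3 -m handwheel '[[[-29,-37,0],[0,0,0]],[[-29,-37,0],[0,0,0]],[[-29,-37,0],[0,0,0]],[[-29,-37,0],[0,0,0]],[[-29,-37,0],[0,0,0]],[[-29,-37,0],[0,0,0]],[[-29,-37,0],[0,0,0]],[[-29,-37,0],[0,0,0]]]'
python3 -m handwheel '[[[-29,-37,0],[0,0,0]],[[-29,-37,0],[0,0,0]],[[0,0,0],[0,0,-0.13]],[[0,0,0],[0,0,-0.13]],[[0,0,0],[0,0,0]],[[0,0,0],[0,0,0]],[[0,0,0],[0,0,0]],[[0,0,0],[0,0,0]]]'
```

```text
time_s: 0.9
position: [0.3062, 0.2388, 0.2757]
tcp_rot: [0.156, 0.988, -0.0, 0.0]
contact_force: [2.0, 0.0, -0.3]
finger_gap: 0.0851
grip_force: 0.0
time_s: 1.7
position: [0.4353, -0.1148, 0.2758]
tcp_rot: [0.157, 0.988, 0.0, -0.0]
contact_force: [1.2, 0.7, 0.4]
finger_gap: 0.0848
grip_force: 0.0
time_s: 2.5
position: [0.4675, -0.2007, 0.2762]
tcp_rot: [0.028, 1.0, -0.0, 0.0]
contact_force: [-0.9, 0.3, 0.5]
finger_gap: 0.0849
grip_force: 0.0
```

```bash
python3 -m handwheel '[[[-5,-12,0],[0,0,0]],[[-4,-11,0],[0,0,0]],[[0,0,35],[0,0,0]],[[0,0,40],[0,0,0]],[[0,0,35],[0,0,0]],[[0,0,0],[0,0,0]],[[0,0,0],[0,0,0]],[[0,0,0],[0,0,0]]]'
python3 - <<'E'
from h import *
cv2.imwrite("pics/d.png",np.hstack([cv2.resize(camera("scene")[150:260,160:260],None,fx=4,fy=5),cv2.resize(camera("top")[130:240,345:445],None,fx=4,fy=5)]))
E
```

```text
time_s: 3.3
position: [0.4766, -0.2257, 0.1688]
tcp_rot: [0.028, 1.0, -0.001, 0.002]
contact_force: [-0.3, -0.5, -0.1]
finger_gap: 0.0848
grip_force: 0.0
```

View pics/d.png

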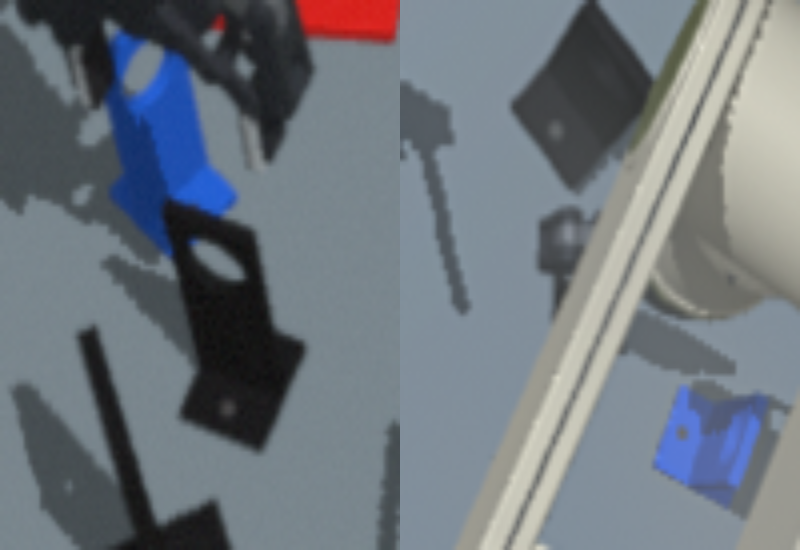

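The fingers straddle the bracket: in the crop the tips are at about (90,95) and (258,160), either side of the plate top at (165–255, 200–235). I'll descend and grip.

```bash
python3 -m handwheel '[[[0,1,20],[0,0,0]],[[0,0,22],[0,0,0]],[[0,0,22],[0,0,0]],[[0,0,0],[0,0,0]],[[0,0,0],[0,0,0]],[[0,0,0],[0,0,0]],[[0,0,0],[0,0,0]],[[0,0,0],[0,0,0]]]'
python3 -m handwheel '[[[0,0,0],[0,0,0]],[[0,0,0],[0,0,0]],[[0,0,0],[0,0,0]],[[0,0,0],[0,0,0]],[[0,0,0],[0,0,0]],[[0,0,0],[0,0,0]],[[0,0,0],[0,0,0]],[[0,0,0],[0,0,0]]]' 40
```

```text
time_s: 4.2
position: [0.476, -0.2239, 0.1033]
tcp_rot: [0.027, 1.0, -0.001, 0.001]
contact_force: [-0.9, -0.0, -0.1]
finger_gap: 0.0851
grip_force: 0.0
time_s: 5.0
position: [0.4755, -0.2238, 0.1028]
tcp_rot: [0.027, 1.0, -0.0, 0.0]
contact_force: [-1.8, 0.2, 4.8]
finger_gap: 0.0495
grip_force: 61.4
```

```bash
python3 -m handwheel '[[[0,0,-10],[0,0,0]],[[0,0,-20],[0,0,0]],[[0,0,-20],[0,0,0]],[[0,0,-20],[0,0,0]],[[0,0,-6],[0,0,0]],[[0,10,0],[0,0,0]],[[0,25,0],[0,0,0]],[[0,25,0],[0,0,0]]]'
python3 -m handwheel '[[[0,30,0],[0,0,0]],[[0,30,0],[0,0,0]],[[0,30,0],[0,0,0]],[[0,30,0],[0,0,0]],[[0,19,0],[0,0,0]],[[0,0,0],[0,0,-0.08]],[[0,0,0],[0,0,-0.08]],[[0,0,0],[0,0,-0.07]]]'
python3 -m handwheel '[[[0,0,0],[0,0,0]],[[0,0,0],[0,0,0]],[[0,0,0],[0,0,0]],[[0,0,0],[0,0,0]],[[0,0,0],[0,0,0]],[[0,0,0],[0,0,0]],[[0,0,0],[0,0,0]],[[0,0,0],[0,0,0]]]'
python3 - <<'E'
from h import *
a,b=camera("scene"),camera("top")
cv2.imwrite("pics/e_s.png",a);cv2.imwrite("pics/e_t.png",b)
cv2.imwrite("pics/e.png",np.hstack([cv2.resize(a[170:300,230:350],None,fx=4,fy=4,interpolation=2),cv2.resize(b[105:235,280:360],None,fx=4,fy=4,interpolation=2)]))
E
```

```text
time_s: 5.8
position: [0.4775, -0.1621, 0.1762]
tcp_rot: [0.028, 1.0, 0.001, -0.001]
contact_force: [0.4, -0.0, -3.2]
finger_gap: 0.0493
grip_force: 63.0
time_s: 6.6
position: [0.4848, -0.0236, 0.1761]
tcp_rot: [-0.09, 0.996, 0.0, -0.001]
contact_force: [0.0, 0.4, -3.5]
finger_gap: 0.0492
grip_force: 63.2
time_s: 7.4
position: [0.4862, -0.0248, 0.1781]
tcp_rot: [-0.087, 0.996, -0.0, 0.0]
contact_force: [-0.2, -1.2, -3.8]
finger_gap: 0.0493
grip_force: 63.2
```

View pics/e.png

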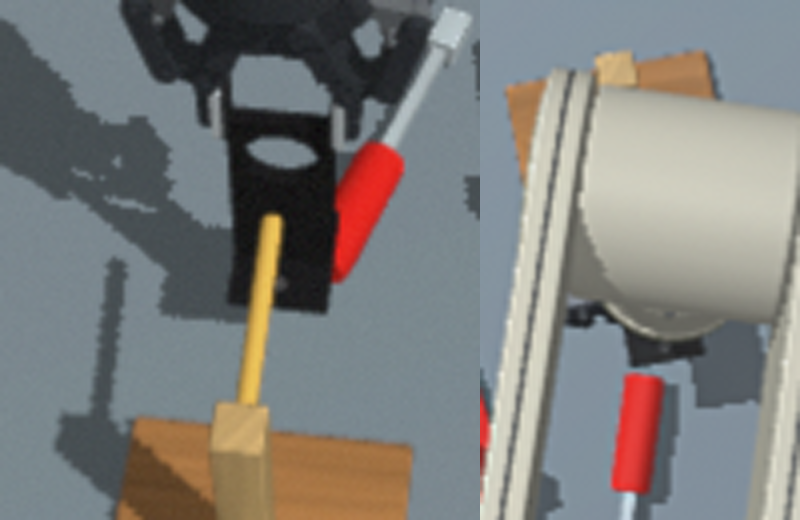

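The bracket hangs upright in the gripper, with its eye at crop (283,151), which is scene (300.6,207.6). The peg tip is at crop (271,218), about 1 px off the line through the eye. I'll work out the offset.

```bash
python3 - <<'E'
from h import *
np.set_printoptions(precision=4,suppress=True)
f=lambda p:((p[0]+.5)/4-.5+230,(p[1]+.5)/4-.5+170)
E=plane("scene",f((283,151)),.175);T=plane("scene",f((271,221)),.1794);R=plane("scene",f((248,400)),.167)
L,Q=plane("scene",f((229,107)),.205),plane("scene",f((338,121)),.205)
print("eye",E,"tip",T,"root",R,"top edge",L,Q,(L+Q)/2)
y=Q-L;print("bracket yaw",-np.degrees(np.arctan2(y[0],y[1])))
d=R-T;yaw=np.arctan2(d[1],d[0]);print("peg yaw",np.degrees(yaw))
yaw=np.radians(10)
X=np.array([np.cos(yaw),np.sin(yaw)]);Y=np.array([-X[1],X[0]])
for c in(E,(L+Q)/2):
  print("eye->tip in stand axes",(T-c)[:2]@X,(T-c)[:2]@Y,"root",(R-c)[:2]@X,(R-c)[:2]@Y)
E
```

```text
eye [ 0.4841 -0.0257  0.175 ] tip [ 0.5266 -0.0182  0.1794] root [ 0.6131 -0.0019  0.167 ] top edge [ 0.4867 -0.0511  0.205 ] [0.4797 0.0007 0.205 ] [ 0.4832 -0.0252  0.205 ]
bracket yaw 7.710344474763995
peg yaw 10.643074896904421
eye->tip in stand axes 0.04320059096056067 2.4450255501831143e-05 root 0.13125171594255658 0.0010127577084986725
eye->tip in stand axes 0.043941674978382056 -0.00062374287613248 root 0.13199279996037797 0.0003645645768643631
```

```bash
python3 -m handwheel '[[[-10,0,0],[0,0,0]],[[-12,0,0],[0,0,0]],[[-12,0,0],[0,0,0]],[[-12,0,0],[0,0,0]],[[-12,0,0],[0,0,0]],[[0,0,0],[0,0,0]],[[0,0,0],[0,0,0]],[[0,0,0],[0,0,0]]]'
python3 -m handwheel '[[[-10,0,0],[0,0,0]],[[-10,0,0],[0,0,0]],[[-10,0,0],[0,0,0]],[[-7,0,0],[0,0,0]],[[0,0,0],[0,0,0]],[[0,0,0],[0,0,0]],[[0,0,0],[0,0,0]],[[0,0,0],[0,0,0]]]'
python3 - <<'E'
from h import *
a=camera("scene")
cv2.imwrite("pics/f.png",cv2.resize(a[170:300,230:350],None,fx=4,fy=4,interpolation=2))
E
```

```text
time_s: 8.3
position: [0.5429, -0.0147, 0.1778]
tcp_rot: [-0.087, 0.996, 0.0, -0.0]
contact_force: [0.1, -0.2, -3.5]
finger_gap: 0.0493
grip_force: 63.2
time_s: 9.1
position: [0.5794, -0.0083, 0.178]
tcp_rot: [-0.087, 0.996, 0.0, -0.0]
contact_force: [-0.7, -0.4, -3.6]
finger_gap: 0.0492
grip_force: 63.2
```

View pics/f.png

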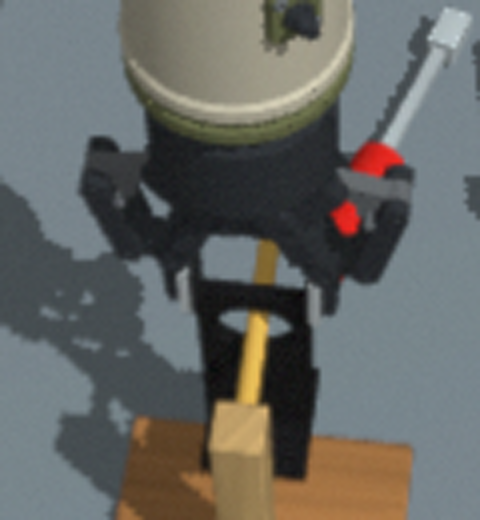

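The peg now passes through the eye, which is at about crop (255,321), and the peg shows behind the plate at (265,262). Next I lower the bracket until it makes contact.

```bash
python3 -m handwheel '[[[0,0,4],[0,0,0]],[[0,0,4],[0,0,0]],[[0,0,3],[0,0,0]],[[0,0,2],[0,0,0]],[[0,0,0],[0,0,0]],[[0,0,0],[0,0,0]],[[0,0,0],[0,0,0]],[[0,0,0],[0,0,0]]]'
python3 -m handwheel '[[[0,0,1],[0,0,0]],[[0,0,0],[0,0,0]],[[0,0,1],[0,0,0]],[[0,0,0],[0,0,0]],[[0,0,0],[0,0,0]],[[0,0,0],[0,0,0]],[[0,0,0],[0,0,0]],[[0,0,0],[0,0,0]]]'
```

```text
time_s: 9.95
position: [0.5798, -0.0082, 0.1653]
tcp_rot: [-0.088, 0.996, -0.0, 0.0]
contact_force: [-0.6, -0.9, -4.3]
finger_gap: 0.0498
grip_force: 63.2
time_s: 10.75
position: [0.5797, -0.0082, 0.1631]
tcp_rot: [-0.087, 0.996, -0.0, 0.0]
contact_force: [-1.2, 0.7, -4.0]
finger_gap: 0.0495
grip_force: 63.2
```

```bash
python3 -m handwheel '[[[0,0,1],[0,0,0]],[[0,0,0],[0,0,0]],[[0,0,0],[0,0,0]],[[0,0,0],[0,0,0]],[[0,0,0],[0,0,0]],[[0,0,0],[0,0,0]],[[0,0,0],[0,0,0]],[[0,0,0],[0,0,0]]]'
python3 -m handwheel '[[[0,0,1],[0,0,0]],[[0,0,0],[0,0,0]],[[0,0,0],[0,0,0]],[[0,0,0],[0,0,0]],[[0,0,0],[0,0,0]],[[0,0,0],[0,0,0]],[[0,0,0],[0,0,0]],[[0,0,0],[0,0,0]]]'
```

```text
time_s: 11.55
position: [0.5797, -0.0082, 0.162]
tcp_rot: [-0.087, 0.996, -0.0, -0.0]
contact_force: [-0.0, 0.2, -3.7]
finger_gap: 0.0495
grip_force: 63.2
time_s: 12.35
position: [0.5799, -0.0082, 0.1614]
tcp_rot: [-0.087, 0.996, -0.0, 0.0]
contact_force: [-1.2, 1.0, 4.3]
finger_gap: 0.0495
grip_force: 63.9
```

Contact: the force rose to +4 N. I'll release in two stages.

```bash
python3 -m handwheel '[[[0,0,0],[0,0,0]],[[0,0,0],[0,0,0]],[[0,0,0],[0,0,0]],[[0,0,0],[0,0,0]],[[0,0,0],[0,0,0]],[[0,0,0],[0,0,0]],[[0,0,0],[0,0,0]],[[0,0,0],[0,0,0]]]' 58
python3 -m handwheel '[[[0,0,0],[0,0,0]],[[0,0,0],[0,0,0]],[[0,0,0],[0,0,0]],[[0,0,0],[0,0,0]],[[0,0,0],[0,0,0]],[[0,0,0],[0,0,0]],[[0,0,0],[0,0,0]],[[0,0,0],[0,0,0]]]' 80
python3 - <<'E'
from h import *
a=camera("scene")
cv2.imwrite("pics/g.png",cv2.resize(a[170:300,230:350],None,fx=4,fy=4,interpolation=2))
E
```

```text
time_s: 13.15
position: [0.5797, -0.0082, 0.161]
tcp_rot: [-0.088, 0.996, 0.0, 0.0]
contact_force: [-0.0, 0.9, 0.5]
finger_gap: 0.058
grip_force: 0.0
time_s: 13.95
position: [0.5797, -0.0082, 0.161]
tcp_rot: [-0.087, 0.996, 0.0, 0.0]
contact_force: [-0.1, 0.1, -0.5]
finger_gap: 0.0799
grip_force: 0.0
```

View pics/g.png

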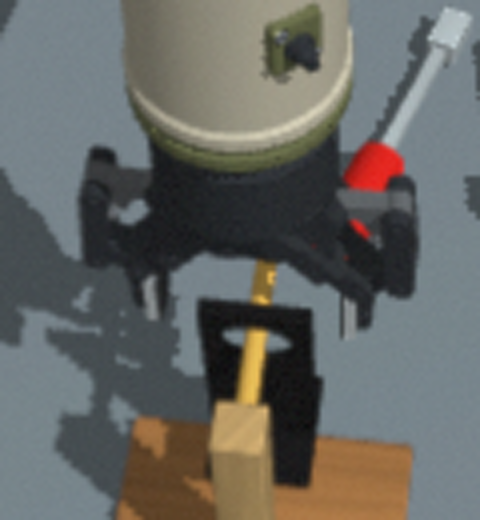

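The bracket hangs on the peg, with its eye at about crop (257,340), and the fingers are clear on both sides. I'll retreat straight up, wait, and check.

```bash
python3 -m handwheel '[[[0,0,-10],[0,0,0]],[[0,0,-20],[0,0,0]],[[0,0,-25],[0,0,0]],[[0,0,-25],[0,0,0]],[[0,0,-25],[0,0,0]],[[0,0,-10],[0,0,0]],[[0,0,0],[0,0,0]],[[0,0,0],[0,0,0]]]'
python3 -m handwheel '[[[30,0,0],[0,0,0]],[[30,0,0],[0,0,0]],[[30,0,0],[0,0,0]],[[0,0,0],[0,0,0]],[[0,0,0],[0,0,0]],[[0,0,0],[0,0,0]],[[0,0,0],[0,0,0]],[[0,0,0],[0,0,0]]]'
python3 - <<'E'
from h import *
a=camera("scene");p=camera("scene")
print(abs(a[200:310,260:330].astype(int)-p[200:310,260:330]).max())
cv2.imwrite("pics/i.png",cv2.resize(a[170:300,230:350],None,fx=4,fy=4,interpolation=2))
E
```

```text
time_s: 14.8
position: [0.5794, -0.0082, 0.2751]
tcp_rot: [-0.087, 0.996, 0.0, -0.0]
contact_force: [0.2, 0.6, -0.5]
finger_gap: 0.0799
grip_force: 0.0
time_s: 15.6
position: [0.4915, -0.0238, 0.2757]
tcp_rot: [-0.088, 0.996, 0.0, -0.0]
contact_force: [0.4, 0.3, -0.5]
finger_gap: 0.0801
grip_force: 0.0
13
```

View pics/i.png

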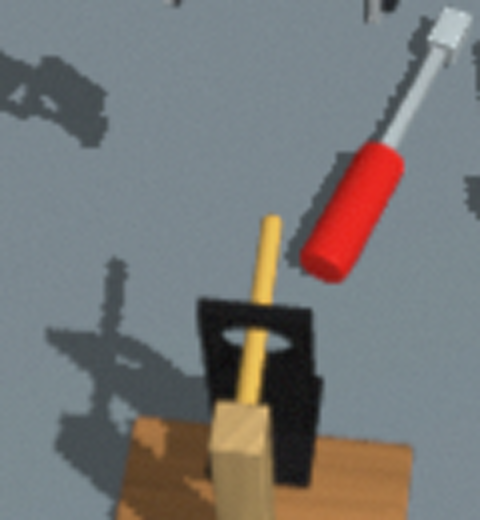

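The bracket hangs upright half-way along the peg, with its eye at crop (257,340), unchanged since release. The gripper is clear, so I'll hand the job in.

```bash
python3 -c "
from h import *
print(plane('scene',(257/4-.4+230,340/4-.4+170),.159))
print(finish_job())"
```

```text
[ 0.57849331 -0.00909909  0.159     ]
the job is handed in; nothing more can be done
None
```

The black bracket hangs by its eye at rest about half-way along the brass peg (eye about 4 mm from the middle), the galvanised bracket was not touched, and the job was handed in at about 16 s; no verdict was returned.

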